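Take the cap of unknown thread hand off the tape-roll stand

TASK

The tape roll on the grey stand is due for a change. Throw the stand's lever from over the black cap into its marked notch (the middle one, with the raised triangle) and leave it there; then grip the cap's wing bar, find by feel which way its short thread loosens (it may be right- or left-handed, so try both), and lift the cap straight up off the spindle. Finish still gripping the cap, upright, at rest and well clear above the spindle, and leave the spare tape roll, the box cutter and the mug where they are.

Things in the scene. Friction and masses are not known exactly. Their poses are not given: they have to be found in the camera images.
- stand: Fixed stand: grey base plate 150 (x) x 230 (y) x 12 mm, origin under its centre, z up, at yaw 0 x points away from the robot. On its y axis stand the spindle (+40 mm) with a brown tape roll (79 mm across, top 53 mm above the worktop) and the lever's pivot (-45 mm). A dark disc with steel ridges lies under the lever.
- spindle (a point): On the spindle axis at the underside of the seated cap, 55 mm above the worktop; axes as the stand's. The spindle's top, hidden in the cap, is 23 mm above this point: the cap is free of it once raised 25 mm.
- pivot (a point): Upright axis of the lever, 85 mm from the spindle towards the stand's -y, at mid height of the flat steel lever arm (89.5 mm above the worktop, 8 mm thick). Opposite the handle a second arm, the keeper, reaches over the cap's edge 2.5 mm above its shoulder; with the lever in the marked notch it is over 55 mm from the spindle axis.
- lever_knob (a point): Centre of the lever's black upright knob: 19 mm across, 40 mm tall, on the end of the handle arm, 65 mm from the pivot axis. This point is 115.5 mm above the worktop, the knob's top 133.5 mm, the arm's top 93.5 mm. Its axes turn with the lever: -y points from the pivot to the knob.
- keeper_lever (a joint): Lever angle, 0 to 1.5 rad, grows clockwise from above: at q the knob lies from the pivot towards (-sin q, -cos q) in stand x, y. Starts at 0 to 0.1, keeper over the cap. A sprung pin clicks over ridges (about 3 N at the knob) into 3 notches: start end, marked one at 0.85 (self-centring; a tab with a raised triangle beside it), plain far end. Elsewhere it stays where left.
- cap_bar (a point): Middle of the wing bar on the loose black cap: bar 46 mm long (x), 16 mm thick (y), 38 mm high (z up). The point is 16 mm below the bar's top, 22 mm above the cap's shoulder, 50 mm above the cap's underside, 105 mm above the worktop when seated. The bar starts within 0.1 rad of the stand's x.
- cap: Cap, about 90 g, 52 mm across, origin at its underside, axes as cap_bar. Its short thread is hidden and of either hand: the wrong way it turns freely, then stops hard after 0.1 to 0.3 rad; the right way it goes 0.95 to 1.12 rad to an equally hard end stop, and there, within about 0.07 rad, it lifts straight off. It turns easily and does not rise by turning; before the end it lifts only some 2 mm.
- spare_roll_mid (a point): Bystander: centre of a loose tape roll, 67 mm across, 37 mm tall, lying flat on the worktop.
- cutter_mid (a point): Bystander: centre of a yellow box cutter, 131 x 18 x 14 mm, lying on the worktop.
- mug_mid (a point): Bystander: centre of a dark navy mug, 68 mm across (90 with its handle), 62 mm tall, standing on the worktop.
Things that resemble listed ones, but are neither listed nor needed, are in the scene too. Leave any green or turquoise look-alike of the cap alone.

How it is judged:
On the way, in this order (a step that is already met when the one before it is completed fails the run):
1. the lever sits in its marked notch while the cap is still seated (value of joint keeper_lever between 0.76 and 0.94 rad and z of cap_bar in the frame of spindle below 0.058 m), for 0.3 s.
2. the cap is lifted off the spindle with the lever still in its notch (value of joint keeper_lever between 0.76 and 0.94 rad and z of cap_bar in the frame of spindle above 0.08 m), for 0.2 s.
At the end, for the whole second after the job is handed in: The lever is in the marked notch (0.76 to 0.94 rad) and the fingers hold the cap (more than 1 N), raised at least 33 mm above its seat, within 80 mm sideways of the spindle axis, within 0.3 rad of upright, at rest (under 0.03 m/s) and not touching the stand (value of joint keeper_lever between 0.76 and 0.94 rad and z of cap_bar in the frame of spindle above 0.083 m and horizontal distance between cap_bar and spindle below 0.08 m and angle between cap_bar's own z axis and vertical below 0.3 rad and contact force between cap and the fingers above 1 N and contact force between cap and stand below 0.1 N and linear speed of cap below 0.03 m/s); the arm keeps its last pose, push and grip.
It fails at once if a bystander is moved more than 30 mm (distance of any of spare_roll_mid, cutter_mid, mug_mid from where it was at the start of the episode above 0.03 m).
It also fails if it takes over 72 s, if anything falls off the work surface, if the arm or the gripper's body presses on something with over 40 N, if the wrist force passes 120 N, or if a joint passes its speed limit or range.

ROBOT

A 6-joint arm with a two-finger parallel gripper is mounted at the origin on a cart in front of the work surface, level with it; the furniture and walls round the work are solid. World frame = base frame: x ahead of the robot, y to its left, z up, the work surface at z = 0. Lengths are in m, angles in rad, forces in N, time in s.
With the tool pointing down it reaches from about 0.3 to 0.775 m from the base axis. Payload 14.6 kg.
Tool frame: the origin (TCP) lies midway between the tips of the shut fingers; the grasp point (between the pads) lies ctrl.tcp_to_grasp behind it (ctrl.tcp_to_grasp is the distance from the TCP to the grasp point, in m); z points along the fingers, y is the line along which they close (so a half turn about z gives the same grasp; the last joint's range is limited). The gripper opens to 94 mm and grips with 3 to 60 N. Pads are 16 mm wide; open, the fingers measure 119 mm over their backs; the gripper's body (75 mm by 177 mm) begins 78 mm behind the grasp point.
Start: joints at [1.145, 0.3, 1.521, -0, 1.321, -0.067], TCP at [0.193, 0.515, 0.205] pointing down, gripper open.
Joint ranges: [-3.03, 3.03], [-0.79, 2.21], [0.23, 2.52], [-1.04, 4.18], [0, 3.07], [-2.55, 2.55]. Speed limits (rad/s): [2.22, 2.22, 2.57, 3.14, 3.14, 3.14].

INTERFACE

Orientations are given as a rotation vector (axis times angle).
In Python, from cell import ctrl gives the robot as it stands.
- The arm moves only by the tool arm_command, never from a script. Its arguments are lists of equal length, an entry for each row: "slide": the shift along the tool's x, y, z in m, a list of three; "spin": the turn about the tool's z in degrees. A call has exactly 8 rows; each row shifts and turns the commanded pose from where the row before left it, along the tool's axes as they then stand; what a row does not reach is not made up. A row lasts 1/10 s, in which the tool goes at most 50 mm and 8.59 degrees, less where a joint would pass 70% of its speed; a pose out of reach is approached as far as the arm can. A call with a gripper value outside its range is refused whole. "claw" is the opening, from -1 (shut) to 1 (fully open), set as the call begins (left out, the last holds). The fingers move at their own pace and stop on an object; "squeeze" is the grip in N (left out, the last holds). Time passes only in rows, so rows that do not move let the fingers close, or fill a call up. It gives the time, the measured TCP pose, the force, the opening and the grip force at its end, in the units of the state.
- ctrl.read_state(): the state, without advancing time (a new reading comes with each control period).
- ctrl.capture(name): name is "scene" or "side" or "wrist"; returns the picture (480x640x3 uint8, red, green, blue); there is no depth.
- ctrl.camera_model(name): a dict with "fx", "fy", "cx", "cy" (pixels), "xyz" and "attitude" of the camera in the world; the wrist camera has in their place "T_tool_cam" (4x4, takes a point from camera to tool coordinates, whose origin is the TCP and whose axes are the flange's). Camera axes: x right, y down, z forward; pixel columns grow to the right and rows downward; lengths in m; the calibration is good to about 2 mm. A picture is of the moment at which its call begins: read the wrist's pose just before it. camera_model takes no time and is no camera call.
- ctrl.finish_job(): hands the job in; it is judged then, once.
The state is a dict: "t": time; "joints": joint angles; "joint_velocities": joint speeds; "effort": joint torques, N m; "eef_pos": TCP position; "tcp_rot": TCP orientation; "contact_force": force on the tool from outside, world axes, zero at the start; "wrist_torque": the same for the moment, N m; "grip_width": finger opening in m; "grasp_force": force on a finger pad.
Only numpy, scipy, OpenCV 4.12 (cv2) and the standard library are available. Lean on these libraries where they do the work, as an engineer would, in place of code of your own. Each camera call takes 0.05 s, during which the arm holds its last target. There are 200 camera calls.

## Working session

There is one attempt and no reset: what is moved stays moved. The work goes in short steps, Python scripts to look and compute and a tool call to move; the robot and the scene stay as the last step left them, time stands still between calls to the robot, and variables do not carry over. Pictures are saved under pics/ and viewed, at most 10 in all, crops included, and the job is handed in when it is done.

Besides the shell and the picture viewer there is one more tool, called by a JSON object that holds its "name" and its "arguments", one argument or row to a line. arm_command: Moves the arm, as the interface text tells. Its arguments: {"type":"object","properties":{"slide":{"type":"array"},"spin":{"type":"array"},"claw":{"type":"number"},"squeeze":{"type":"number"}},"required":["slide","spin"]}

```bash
mkdir -p pics; ls; python3 - <<'E'
from cell import ctrl
import cv2,numpy as np
s=ctrl.read_state();print({k:np.round(v,3).tolist() for k,v in s.items()},ctrl.tcp_to_grasp)
for n in("scene","side"):
    cv2.imwrite(f"pics/{n}0.png",ctrl.capture(n)[...,::-1]);print(ctrl.camera_model(n))
print(ctrl.camera_model("wrist"))
a=cv2.imread("pics/scene0.png");b=cv2.imread("pics/side0.png")
E
```

```text
pics
{'t': 0.0, 'joints': [1.145, 0.3, 1.522, -0.0, 1.321, -0.067], 'joint_velocities': [0.0, 0.0, -0.001, 0.0, -0.002, -0.0], 'effort': [-0.002, -53.181, -35.274, 0.071, 0.024, -0.0], 'eef_pos': [0.193, 0.515, 0.205], 'tcp_rot': [-0.561, -3.091, 0.002], 'contact_force': [-0.22, -0.148, 0.181], 'wrist_torque': [0.094, 0.011, -0.001], 'grasp_force': 0.0, 'grip_width': 0.094} 0.0188
{'fx': 550.4815569614743, 'fy': 550.4815569614743, 'cx': 307.7660500820938, 'cy': 239.10389573703327, 'xyz': array([ 0.02371881, -0.65271021,  0.95662707]), 'attitude': array([-2.29251304,  0.74768276, -0.30650418])}
{'fx': 468.68825776153943, 'fy': 468.68825776153943, 'cx': 321.4684924590265, 'cy': 239.771751587795, 'xyz': array([ 0.24030744, -0.91388385,  0.7150134 ]), 'attitude': array([-2.11474446,  0.33410631, -0.16281829])}
{'fx': 430.7681448104943, 'fy': 430.7681448104943, 'cx': 323.6351968908761, 'cy': 238.35695608110748, 'T_tool_cam': array([[-2.28409655e-04, -9.64636277e-01, -2.63584522e-01,
         7.59309211e-02],
       [ 9.99999833e-01, -3.60356155e-04,  4.52238251e-04,
         6.37201789e-04],
       [-5.31229727e-04, -2.63584374e-01,  9.64636199e-01,
        -1.79787855e-01],
       [ 0.00000000e+00,  0.00000000e+00,  0.00000000e+00,
         1.00000000e+00]])}
```

View pics/scene0.png

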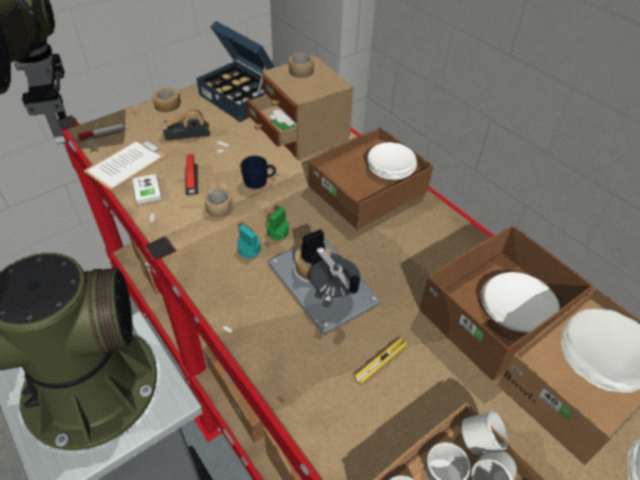

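View pics/side0.png

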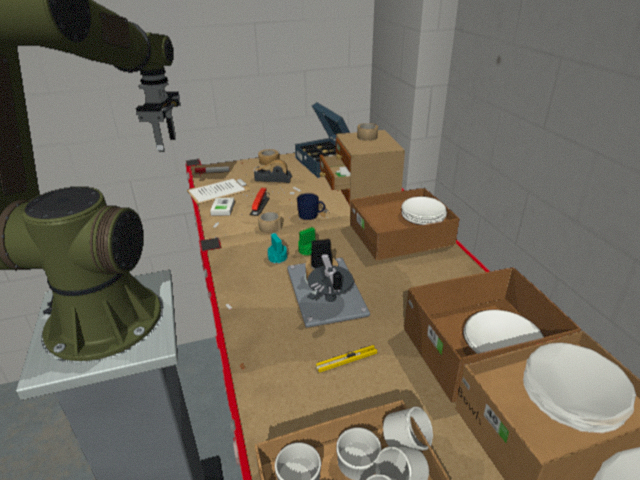

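The scene view shows the stand's plate corners near (270,263), (325,328) and (380,298), with the cap at about (313,245) and the knob at about (353,282). In the side view the corners are near (289,264), (306,325) and (367,314). The turquoise and green look-alikes stand just beyond the stand.

```bash
cat > h.py <<'E'
from cell import ctrl
import cv2,numpy as np
from scipy.spatial.transform import Rotation as R
def cam(n,s=None):
    m=ctrl.camera_model(n);K=np.array([[m['fx'],0,m['cx']],[0,m['fy'],m['cy']],[0,0,1]])
    if n!='wrist': return K,R.from_rotvec(m['attitude']).as_matrix(),np.array(m['xyz'])
    T=m['T_tool_cam'];Rt=R.from_rotvec(s['tcp_rot']).as_matrix()
    return K,Rt@T[:3,:3],Rt@T[:3,3]+s['eef_pos']
def cast(c,px,z):
    K,Rm,o=c;d=Rm@np.linalg.inv(K)@[px[0],px[1],1];return o+d*(z-o[2])/d[2]
def proj(c,p):
    K,Rm,o=c;q=K@Rm.T@(np.array(p)-o);return q[:2]/q[2]
E
python3 - <<'E'
from h import *
for n,L in(("scene",[(270,263),(325,328),(380,298)]),("side",[(289,264),(306,325),(367,314)])):
    P=[cast(cam(n),p,.012) for p in L];c=(P[0]+P[2])/2
    print(n,np.round(P,3),c.round(3),np.arctan2(*(P[0]-P[1])[[1,0]])-np.pi/2,np.arctan2(*(P[2]-P[1])[[1,0]]), [np.linalg.norm(P[0]-P[1]),np.linalg.norm(P[2]-P[1])])
print(cast(cam("scene"),(353,275),.1335),cast(cam("side"),(336,276),.1335))
a=cv2.imread("pics/scene0.png");b=cv2.imread("pics/side0.png")
cv2.imwrite("pics/z.png",np.hstack([cv2.resize(a[215:345,250:400],(400,347),interpolation=2),cv2.resize(b[225:335,265:385],(400,347),interpolation=2)]))
s=ctrl.read_state();Rt=R.from_rotvec(s['tcp_rot']).as_matrix();print(Rt.round(3))
E
```

```text
scene [[ 0.441  0.046  0.012]
 [ 0.435 -0.166  0.012]
 [ 0.577 -0.174  0.012]] [ 0.509 -0.064  0.012] -0.028131048472547215 -0.06052340423622184 [np.float64(0.21159811353600344), np.float64(0.14208918684512387)]
side [[ 0.448  0.061  0.012]
 [ 0.427 -0.174  0.012]
 [ 0.566 -0.183  0.012]] [ 0.507 -0.061  0.012] -0.08907317099504208 -0.06308913878663074 [np.float64(0.23556738652461615), np.float64(0.13949892302528835)]
[ 0.50036718 -0.16341701  0.1335    ] [ 0.49350917 -0.18045104  0.1335    ]
[[-0.936  0.351 -0.   ]
 [ 0.351  0.936 -0.001]
 [ 0.    -0.001 -1.   ]]
```

View pics/z.png

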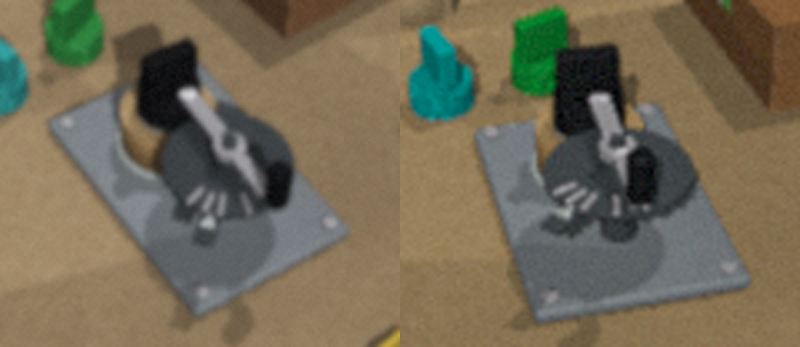

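{"name": "arm_command", "arguments": {
  "slide": [
    [-0.033,-0.033,-0.004],
    [-0.033,-0.033,-0.004],
    [-0.033,-0.033,-0.004],
    [-0.033,-0.033,-0.004],
    [-0.033,-0.033,-0.004],
    [-0.033,-0.033,-0.004],
    [-0.033,-0.033,-0.004],
    [-0.033,-0.033,-0.004]
  ],
  "spin": [0,0,0,0,0,0,0,0]
}}

```text
t: 0.9
eef_pos: [0.3478, 0.1733, 0.2376]
tcp_rot: [0.56, 3.091, 0.0]
contact_force: [1.5, 1.0, -0.0]
grip_width: 0.0942
grasp_force: 0.0
```

{"name": "arm_command", "arguments": {
  "slide": [
    [-0.033,-0.033,0],
    [-0.033,-0.033,0],
    [-0.033,-0.033,0],
    [-0.033,-0.033,0],
    [-0.033,-0.033,0],
    [-0.033,-0.033,0],
    [-0.033,-0.033,0],
    [0,0,0]
  ],
  "spin": [0,0,0,0,0,0,0,0]
}}

```text
t: 1.7
eef_pos: [0.4835, -0.1262, 0.2364]
tcp_rot: [-0.566, -3.089, 0.0]
contact_force: [-0.7, 0.7, 0.1]
grip_width: 0.0937
grasp_force: 0.0
```

{"name": "arm_command", "arguments": {
  "slide": [
    [0,0,0],
    [0,0,0],
    [0,0,0],
    [0,0,0],
    [0,0,0],
    [0,0,0],
    [0,0,0],
    [0,0,0]
  ],
  "spin": [8.5,8.5,8.5,8.5,8.5,8.5,8.5,8.5]
}}

```text
t: 2.5
eef_pos: [0.4825, -0.1217, 0.2373]
tcp_rot: [-2.199, -2.243, 0.0]
contact_force: [-0.3, -0.3, 0.0]
grip_width: 0.0939
grasp_force: 0.0
```

```bash
python3 - <<'E'
from h import *
import pickle
s=ctrl.read_state();im=ctrl.capture("wrist")[...,::-1]
cv2.imwrite("pics/w1.png",im);pickle.dump(s,open("w1.pkl","wb"))
c=cam("wrist",s)
Rz=lambda a:np.array([[np.cos(a),-np.sin(a),0],[np.sin(a),np.cos(a),0],[0,0,1]])
for p in [(0,.04,.121),(0,-.045,.0935),(0,-.11,.1335)]: print(proj(c,np.array([.508,-.062,0])+Rz(-.06)@p).round())
for sx in(-.075,.075):
  for sy in(-.115,.115): print(sx,sy,proj(c,np.array([.508,-.062,0])+Rz(-.06)@[sx,sy,.012]).round())
E
```

```text
[368.  86.]
[353. 206.]
[348. 306.]
-0.075 -0.115 [265. 254.]
-0.075 0.115 [276.  -5.]
0.075 -0.115 [416. 266.]
0.075 0.115 [452.  10.]
```

View pics/w1.png

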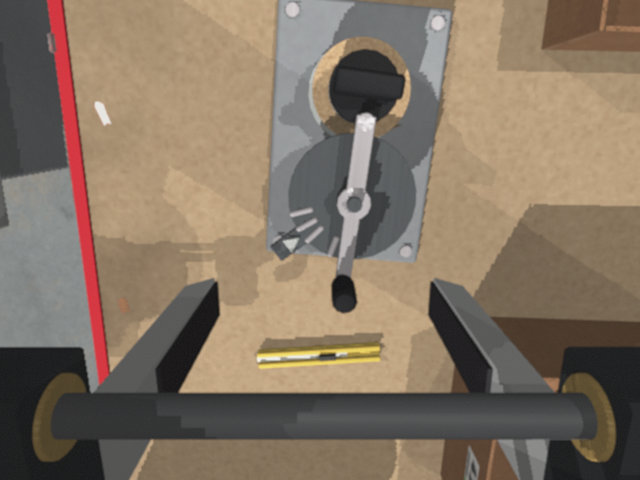

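The wrist view shows the knob top at about (344,299), the pivot at (353,204), the bar's top from about (337,82) to (404,87), and the plate's near corners at (266,252) and (416,263). The projected stand estimate fits this within a few pixels.

```bash
python3 - <<'E'
from h import *
import pickle
s=pickle.load(open("w1.pkl","rb"));c=cam("wrist",s);im=cv2.imread("pics/w1.png")
g=im.max(2)
for nm,(x0,y0,x1,y1) in dict(knob=(325,270,365,320),bar=(325,55,415,125)).items():
    m=(g[y0:y1,x0:x1]<(38)).astype(np.uint8);n,l,st,ce=cv2.connectedComponentsWithStats(m)
    print(nm,[(st[i].tolist(),ce[i].round(1)) for i in range(1,n) if st[i,4]>60])
print('knob',cast(c,(344,299),.1335),'piv',cast(c,(353,204),.0935),'piv by knob')
bl=cast(c,(337,82),.121);br=cast(c,(404,87),.121);print('bar',bl,br)
print(R.from_rotvec(s['tcp_rot']).as_matrix().round(3),s['eef_pos'])
cv2.imwrite("pics/w1z.png",np.hstack([cv2.resize(im[265:325,310:380],(350,300),interpolation=2),cv2.resize(im[40:130,305:425],(400,300),interpolation=2)]))
E
```

```text
knob [([8, 6, 23, 28, 396], array([17.8, 17.5]))]
bar [([32, 39, 24, 18, 224], array([44.2, 48.4]))]
knob [ 0.4987031  -0.16637178  0.1335    ] piv [ 0.50544756 -0.10540299  0.0935    ] piv by knob
bar [ 0.49010157 -0.0202725   0.121     ] [ 0.5337329 -0.0224996  0.121    ]
[[-0.019  1.    -0.   ]
 [ 1.     0.019  0.   ]
 [ 0.    -0.    -1.   ]] [ 0.48252593 -0.12174861  0.23726137]
```

View pics/w1z.png

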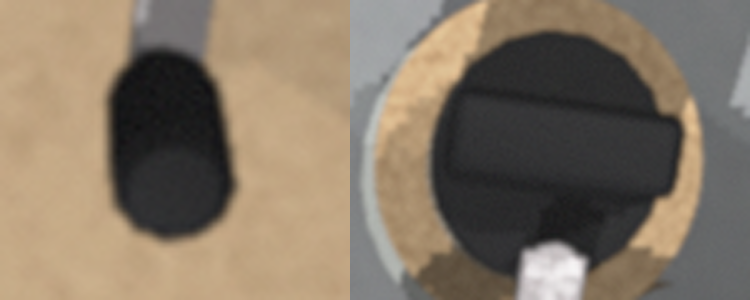

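The crop puts the knob top at (344.6,303) and the bar centre at about (369.5,84.7). I'll align over the knob, descend and grip it.

{"name": "arm_command", "arguments": {
  "slide": [
    [-0.024,0.008,0],
    [-0.0245,0.0075,0],
    [0,0,0],
    [0,0,0.03],
    [0,0,0.03],
    [0,0,0.03],
    [0,0,0.03],
    [0,0,0.014]
  ],
  "spin": [0,0,0,0,0,0,0,0],
  "claw": 0,
  "squeeze": 20
}}

```text
t: 3.35
eef_pos: [0.4983, -0.1692, 0.1012]
tcp_rot: [-2.188, -2.25, 0.002]
contact_force: [0.7, -0.4, 0.2]
grip_width: 0.047
grasp_force: 0.0
```

{"name": "arm_command", "arguments": {
  "slide": [
    [0,0,0],
    [0,0,0],
    [0,0,0],
    [0,0,0],
    [0,0,0],
    [0,0,0],
    [0,0,0],
    [0,0,0]
  ],
  "spin": [0,0,0,0,0,0,0,0],
  "claw": -1
}}

```text
t: 4.15
eef_pos: [0.5, -0.1706, 0.1045]
tcp_rot: [2.192, 2.248, 0.001]
contact_force: [-1.0, 0.1, 7.0]
grip_width: 0.0186
grasp_force: 20.0
```

{"name": "arm_command", "arguments": {
  "slide": [
    [0.001,-0.0064,0],
    [0.0017,-0.0063,0],
    [0.0023,-0.0061,0],
    [0.003,-0.0059,0],
    [0.0035,-0.0055,0],
    [0.004,-0.0052,0],
    [0.0045,-0.0047,0],
    [0.0055,-0.0046,0]
  ],
  "spin": [0,0,0,0,0,0,0,0],
  "squeeze": 12
}}

```text
t: 4.95
eef_pos: [0.4539, -0.1458, 0.1036]
tcp_rot: [2.193, 2.249, 0.0]
contact_force: [3.6, -0.8, 3.8]
grip_width: 0.0186
grasp_force: 12.0
```

{"name": "arm_command", "arguments": {
  "slide": [
    [0,0,0],
    [0,0,0],
    [0,0,0],
    [0,0,0],
    [0,0,0],
    [0,0,0],
    [0,0,0],
    [0,0,0]
  ],
  "spin": [0,0,0,0,0,0,0,0]
}}

```text
t: 5.75
eef_pos: [0.4538, -0.1456, 0.1035]
tcp_rot: [-2.192, -2.249, 0.0]
contact_force: [0.2, -0.1, 7.1]
grip_width: 0.0188
grasp_force: 12.0
```

{"name": "arm_command", "arguments": {
  "slide": [
    [0,0,0],
    [0,0,0],
    [0,0,0],
    [0,0,-0.03],
    [0,0,-0.04],
    [0,0,-0.04],
    [0.041,0.02,0],
    [0.041,0.02,0]
  ],
  "spin": [0,0,0,0,0,0,0,0],
  "claw": -0.1
}}

```text
t: 6.55
eef_pos: [0.4925, -0.0626, 0.2145]
tcp_rot: [2.195, 2.245, 0.002]
contact_force: [-0.3, -0.1, 0.6]
grip_width: 0.0422
grasp_force: 0.0
```

{"name": "arm_command", "arguments": {
  "slide": [
    [0.041,0.02,0],
    [0,0,0],
    [0,0,0],
    [0,0,0],
    [0,0,0],
    [0,0,0],
    [0,0,0],
    [0,0,0]
  ],
  "spin": [0,8.5,8.5,8.5,8.5,8.5,8.5,8.5]
}}

```text
t: 7.35
eef_pos: [0.5108, -0.0215, 0.2131]
tcp_rot: [-3.023, -0.855, 0.001]
contact_force: [-0.2, 0.3, -0.3]
grip_width: 0.0422
grasp_force: 0.0
```

{"name": "arm_command", "arguments": {
  "slide": [
    [0,0,0],
    [0,0,0],
    [0,0,0],
    [0,0,0],
    [0,0,0],
    [0,0,0],
    [0,0,0],
    [0,0,0]
  ],
  "spin": [8.5,8.5,8.5,8.5,0.8,0,0,0]
}}

```text
t: 8.15
eef_pos: [0.511, -0.0216, 0.2134]
tcp_rot: [-3.141, 0.075, 0.0]
contact_force: [-0.8, 0.5, -0.8]
grip_width: 0.0421
grasp_force: 0.0
```

```bash
python3 - <<'E'
from h import *
import pickle
s=ctrl.read_state();im=ctrl.capture("wrist")[...,::-1]
cv2.imwrite("pics/w2.png",im);pickle.dump(s,open("w2.pkl","wb"))
print(s['eef_pos'],s['joints'],R.from_rotvec(s['tcp_rot']).as_matrix().round(3))
E
```

```text
[ 0.51102455 -0.02156163  0.21340032] [-1.13787638e-01  2.07578017e-01  1.61774782e+00  2.61115985e-06
  1.31641379e+00  1.50470321e+00] [[ 0.999 -0.048 -0.   ]
 [-0.048 -0.999  0.   ]
 [-0.    -0.    -1.   ]]
```

View pics/w2.png

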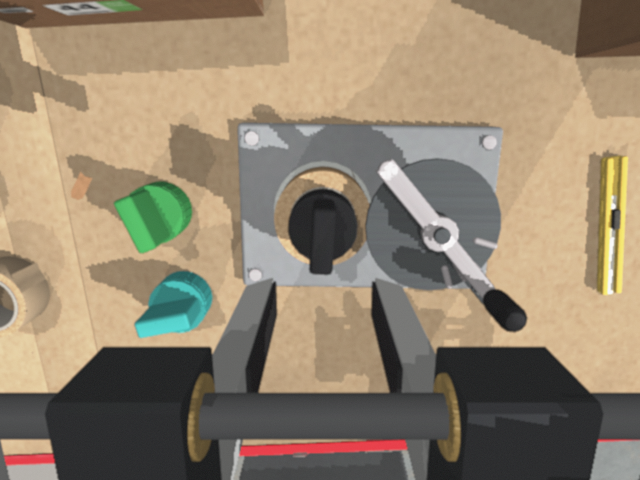

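The lever now points away from the cap, with the pivot at (440,235), the keeper tip at (388,168) and the knob at (512,318). The bar top runs from about (323,200) to (321,272), between the open fingers.

```bash
python3 - <<'E'
from h import *
import pickle
s=pickle.load(open("w2.pkl","rb"));c=cam("wrist",s)
a=cast(c,(323,200),.121);b=cast(c,(321,272),.121);print(a,b,(a+b)/2,np.arctan2(a[1]-b[1],a[0]-b[0]))
p=cast(c,(440,234),.0935);k=cast(c,(388,166),.0935);d=k-p
L=[cast(c,q,.012) for q in((240,126),(502,129),(245,286))];e=L[0]-L[1];yaw=np.arctan2(-e[0],e[1])
print(p,k,'yaw',yaw,'q',np.arctan2(d[0],d[1])+yaw)
print(L[1])
E
```

```text
[ 0.53960792 -0.02197411  0.121     ] [ 0.49096327 -0.01828208  0.121     ] [ 0.51528559 -0.0201281   0.121     ] -0.07575283245306665
[ 0.50593833 -0.1045229   0.0935    ] [ 0.55622759 -0.06759294  0.0935    ] yaw -0.059003013369342036 q 0.8783831493209087
[ 0.57426454 -0.17713614  0.012     ]
```

{"name": "arm_command", "arguments": {
  "slide": [
    [0.001,0,0],
    [0,0,0.02],
    [0,0,0.03],
    [0,0,0.03],
    [0,0,0.02],
    [0,0,0.015],
    [0,0,0.009],
    [0,0,0]
  ],
  "spin": [-0.5,0,0,0,0,0,0,0],
  "claw": -0.35,
  "squeeze": 25
}}

```text
t: 9.0
eef_pos: [0.5117, -0.0216, 0.0886]
tcp_rot: [-3.141, 0.064, 0.003]
contact_force: [-0.5, -0.7, -0.7]
grip_width: 0.0305
grasp_force: 0.0
```

{"name": "arm_command", "arguments": {
  "slide": [
    [0,0,0],
    [0,0,0],
    [0,0,0],
    [0,0,0],
    [0,0,0],
    [0,0,0],
    [0,0,0],
    [0,0,0]
  ],
  "spin": [0,0,0,0,0,0,0,0],
  "claw": -1
}}

```text
t: 9.8
eef_pos: [0.5125, -0.0217, 0.0903]
tcp_rot: [3.141, -0.065, 0.002]
contact_force: [-0.6, -0.2, 6.6]
grip_width: 0.0155
grasp_force: 25.0
```

```bash
cat > st.py <<'E'
from h import *
s=ctrl.read_state();m=R.from_rotvec(s['tcp_rot']).as_matrix()
print('t',round(s['t'],2),'toolx yaw deg',np.degrees(np.arctan2(m[1,0],m[0,0])).round(2),'tz',np.round(s['wrist_torque'],3),'F',np.round(s['contact_force'],1),'p',np.round(s['eef_pos'],4),'j6',round(s['joints'][5],3),'w',s['grip_width'],s['grasp_force'])
E
python3 st.py
```

```text
t 9.8 toolx yaw deg -2.35 tz [0.141 0.405 0.007] F [-0.6 -0.2  6.6] p [ 0.5125 -0.0217  0.0903] j6 1.498 w 0.015523969277046721 24.968384206295013
```

{"name": "arm_command", "arguments": {
  "slide": [
    [0,0,0],
    [0,0,0],
    [0,0,0],
    [0,0,0],
    [0,0,0],
    [0,0,0],
    [0,0,0],
    [0,0,0]
  ],
  "spin": [-3,-3,-3,-3,-3,-3,-3,0]
}}

```text
t: 10.6
eef_pos: [0.5129, -0.0214, 0.0903]
tcp_rot: [-3.1, -0.512, -0.004]
contact_force: [0.7, 3.6, 6.6]
grip_width: 0.0158
grasp_force: 25.0
```

```bash
python3 st.py
```

```text
t 10.6 toolx yaw deg 18.75 tz [ 0.582 -0.127 -0.008] F [0.7 3.6 6.6] p [ 0.5129 -0.0214  0.0903] j6 1.13 w 0.01582688234722321 24.962405562400818
```

Turned 21° (0.37 rad) with no torque, so counter-clockwise is the loosening way. I'll carry on to the end stop.

{"name": "arm_command", "arguments": {
  "slide": [
    [0,0,0],
    [0,0,0],
    [0,0,0],
    [0,0,0],
    [0,0,0],
    [0,0,0],
    [0,0,0],
    [0,0,0]
  ],
  "spin": [-4,-4,-4,-4,-4,-4,-4,-3]
}}

```text
t: 11.4
eef_pos: [0.5128, -0.0207, 0.0903]
tcp_rot: [-2.849, -1.322, -0.004]
contact_force: [1.5, 8.3, 5.7]
grip_width: 0.0159
grasp_force: 25.0
```

```bash
python3 st.py
```

```text
t 11.4 toolx yaw deg 49.79 tz [ 1.701  0.027 -0.119] F [1.5 8.3 5.7] p [ 0.5128 -0.0207  0.0903] j6 0.588 w 0.01592497708517896 24.971673488616943
```

{"name": "arm_command", "arguments": {
  "slide": [
    [0,0,0],
    [0,0,0],
    [0,0,0],
    [0,0,0],
    [0,0,0],
    [0,0,0],
    [0,0,0],
    [0,0,0]
  ],
  "spin": [-1,-1,-1,-1,-1,-1,0,0]
}}

```text
t: 12.2
eef_pos: [0.5125, -0.0205, 0.0903]
tcp_rot: [-2.778, -1.465, -0.004]
contact_force: [-0.1, 10.1, 6.3]
grip_width: 0.0159
grasp_force: 25.0
```

```bash
python3 st.py
```

```text
t 12.2 toolx yaw deg 55.63 tz [ 2.078  0.315 -0.123] F [-0.1 10.1  6.3] p [ 0.5125 -0.0205  0.0903] j6 0.486 w 0.015868873177292565 25.010038018226624
```

Sideways force has built up to 10 N in y, so I'll recentre by 1 mm and keep turning.

{"name": "arm_command", "arguments": {
  "slide": [
    [0.0008,-0.0006,0],
    [0,0,0],
    [0,0,0],
    [0,0,0],
    [0,0,0],
    [0,0,0],
    [0,0,0],
    [0,0,0]
  ],
  "spin": [0,-1,-1,-1,-1,0,0,0]
}}

```text
t: 13.0
eef_pos: [0.5124, -0.0198, 0.0903]
tcp_rot: [-2.725, -1.561, -0.003]
contact_force: [-0.9, 7.2, 7.7]
grip_width: 0.0162
grasp_force: 25.4
```

```bash
python3 st.py
```

```text
t 13.0 toolx yaw deg 59.61 tz [ 1.487  0.48  -0.489] F [-0.9  7.2  7.7] p [ 0.5124 -0.0198  0.0903] j6 0.418 w 0.0161877641165552 25.35964161157608
```

{"name": "arm_command", "arguments": {
  "slide": [
    [0,0,0],
    [0,0,0],
    [0,0,0],
    [0,0,0],
    [0,0,0],
    [0,0,0],
    [0,0,0],
    [0,0,0]
  ],
  "spin": [-1,-1,-1,0,0,0,0,0]
}}

```text
t: 13.8
eef_pos: [0.5122, -0.02, 0.0902]
tcp_rot: [-2.684, -1.632, -0.002]
contact_force: [-1.4, 5.9, 7.2]
grip_width: 0.0166
grasp_force: 26.0
```

```bash
python3 st.py
```

```text
t 13.8 toolx yaw deg 62.6 tz [ 1.162  0.585 -0.543] F [-1.4  5.9  7.2] p [ 0.5122 -0.02    0.0902] j6 0.366 w 0.016603228928355508 25.963229112094268
```

The torque has jumped to 0.5 N·m, so the cap is at the end stop. I'll ease off slightly and lift gently.

{"name": "arm_command", "arguments": {
  "slide": [
    [0.0007,-0.0004,0],
    [0,0,0],
    [0,0,-0.002],
    [0,0,-0.002],
    [0,0,-0.002],
    [0,0,-0.002],
    [0,0,0],
    [0,0,0]
  ],
  "spin": [1,0.5,0,0,0,0,0,0]
}}

```text
t: 14.6
eef_pos: [0.5125, -0.0199, 0.0982]
tcp_rot: [2.704, 1.598, 0.002]
contact_force: [-2.1, 1.2, 3.3]
grip_width: 0.0157
grasp_force: 24.9
```

```bash
python3 st.py
```

```text
t 14.6 toolx yaw deg 61.16 tz [0.269 0.462 0.018] F [-2.1  1.2  3.3] p [ 0.5125 -0.0199  0.0982] j6 0.393 w 0.015672179921537164 24.92706924676895
```

{"name": "arm_command", "arguments": {
  "slide": [
    [0,0,-0.005],
    [0,0,-0.008],
    [0,0,-0.008],
    [0,0,-0.008],
    [0,0,-0.008],
    [0,0,-0.008],
    [0,0,-0.005],
    [0,0,0]
  ],
  "spin": [0,0,0,0,0,0,0,0]
}}

```text
t: 15.4
eef_pos: [0.5123, -0.0199, 0.1482]
tcp_rot: [2.704, 1.597, 0.002]
contact_force: [-0.7, -0.5, -1.1]
grip_width: 0.016
grasp_force: 24.9
```

{"name": "arm_command", "arguments": {
  "slide": [
    [0,0,0],
    [0,0,0],
    [0,0,0],
    [0,0,0],
    [0,0,0],
    [0,0,0],
    [0,0,0],
    [0,0,0]
  ],
  "spin": [0,0,0,0,0,0,0,0]
}}

```text
t: 16.2
eef_pos: [0.512, -0.0198, 0.1474]
tcp_rot: [-2.705, -1.598, -0.0]
contact_force: [-0.5, 0.5, -0.7]
grip_width: 0.0162
grasp_force: 24.9
```

```bash
python3 st.py; python3 - <<'E'
from h import *
a=ctrl.capture("scene")[...,::-1];b=ctrl.capture("side")[...,::-1]
cv2.imwrite("pics/f.png",np.hstack([cv2.resize(a[175:345,230:400],(400,400),interpolation=2),cv2.resize(b[185:335,245:395],(400,400),interpolation=2)]))
E
```

```text
t 16.2 toolx yaw deg 61.14 tz [-0.073  0.118 -0.027] F [-0.5  0.5 -0.7] p [ 0.512  -0.0198  0.1474] j6 0.393 w 0.016178603220181182 24.932981729507446
```

View pics/f.png

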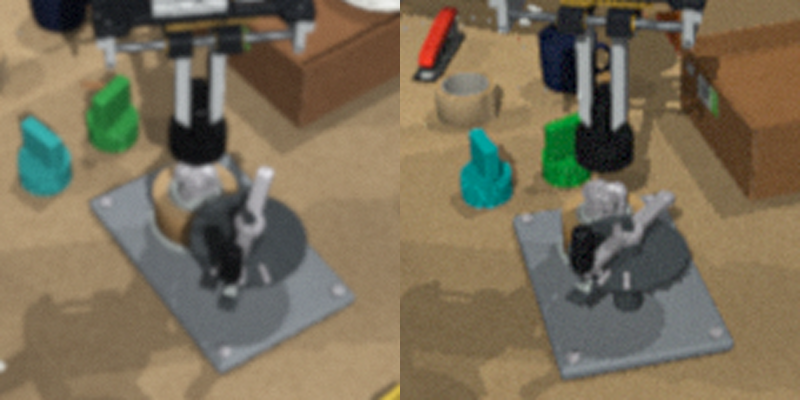

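The cap hangs upright between the fingers at about (200,130) on the left and (603,130) on the right. It is clear above the exposed spindle, and the lever sits at the triangle tab. It was raised 57 mm and is at rest, so I'm handing in.

```bash
python3 -c "
from cell import ctrl
print(ctrl.finish_job())"
```

```text
the job is handed in; nothing more can be done
None
```

I handed the job in with the lever at about 0.87 rad in its marked notch and the cap, which loosened counter-clockwise, gripped upright and at rest about 57 mm above its seat; the arm never touched the spare roll, cutter or mug, and no verdict was returned.

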